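Park the glue pot on the shoemaker's warming plate

TASK

Take the glue pot by its long black handle and slide it, without lifting or tipping it, along the warming plate from the red ring to the blue ring, and push it home until it bears against both brass stops; then let go. Now take it by the wooden bar on its lid and, with the pot kept down on the blue ring (you may ease it a few millimetres off the stops so that it turns freely), turn it until the long handle points away from the red ring, parallel to the plate's long side, and let go. Leave the shoe last, the tin and the glue brush alone.

Things in the scene. Friction and masses are not known exactly. Their poses are not given: they have to be found in the camera images.
- plate: Fixed low warming plate, dark steel top with white sides, 220 (x) x 460 (y) x 30 mm high; its top is at z = 0.030. Origin: centre of its underside. Its y axis runs along its long side, its +x axis points to the side far from the robot. It may be turned some 10 degrees on the bench.
- hot: Red painted ring (148 mm across, grey inside) flush on the plate's top, where the pot starts. Origin: ring centre, on the plate's top; axes parallel to the plate's. It lies 120 mm from the plate's centre towards one end; the blue ring lies as far towards the other end. Which end is which varies.
- park: Blue painted ring, 148 mm across, grey inside, flush on the plate. Origin: ring centre, on the plate's top; axes as the plate's. Two fixed brass stops (40 wide, 12 thick, 30 mm high) stand on its far side, 35 degrees left and right of its +x, faces 55 mm from the origin: a V open to -x. The pot (radius 55 mm) bears on both when its centre is at this origin.
- park_mouth (a point): Point on the plate 38 mm to -x (robot side) of the blue ring's centre, before the mouth of the V. The stops' near outer corners are at x = 34, y = +-48 mm from the blue ring's centre, so a pot sliding along the plate with its centre on the line through here clears them; from here it is pushed in +x of the blue ring's frame.
- pot: Loose round aluminium glue pot, copper band, fixed lid; 110 mm across, lid top 80 mm above its underside, 0.5 to 0.75 kg. Origin: centre of its underside. Its long handle points along its own -x (at first roughly to the robot); its lid bar lies along x. Sliding it by the handle takes 2 to 10 N. Hard against both stops it may bind when turned; 5 mm off them it turns freely.
- pot_handle: The pot's long black handle, rigid with the pot: level bar 22 mm wide, 16 mm high, its middle 48 mm above the pot's underside, reaching from 57 to 177 mm from the pot's axis along the pot's -x. Origin: that of the pot.
- pot_bar: The light wooden bar on the pot's lid, rigid with the pot: 70 mm long (along the pot's x) x 16 mm wide x 22 mm high, over the pot's axis, its middle 107 mm and its top 118 mm above the pot's underside, with an 18 mm gap below it to the lid. Origin: that of the pot.
- handle_grip (a point): Point in the middle of the handle's section, 125 mm from the pot's axis: the place to grip.
- handle_end (a point): Free end of the handle, 177 mm from the pot's axis.
- bar_grip (a point): Centre of the lid bar, on the pot's axis, 107 mm above the pot's underside.
- last: Bystander: wooden shoe last, about 235 x 60 x 105 mm, standing on the bench beside the plate. Origin: centre of its underside; toe along its -x.
- tin: Bystander: yellow tin with a paper label, 90 mm across, 110 mm high, on the bench beside the plate. Origin: centre of its underside.
- brush: Bystander: wooden-handled glue brush about 200 mm long lying on the bench beyond the plate. Origin: centre of its underside; along its x.
Mind the look-alikes: they are no part of the job. Leave any purple look-alike of the pot alone.

How it is judged:
By the outcome, as a careful person would: the job done as asked, in the order asked, and still so for the second after the job is handed in, with the robot touching nothing.
It also fails if it takes over 67 s, if anything falls off the work surface, if the arm or the gripper's body presses on something with over 40 N, if the wrist force passes 120 N, or if a joint passes its speed limit or range.

ROBOT

A 6-joint arm with a two-finger parallel gripper is mounted at the origin on the work surface. World frame = base frame: x ahead of the robot, y to its left, z up, the work surface at z = 0. Lengths are in m, angles in rad, forces in N, time in s.
With the tool pointing down it reaches from about 0.35 to 0.85 m from the base axis. Payload 8.1 kg.
Tool frame: the origin (TCP) lies at the very end of the fingers, on their centre line; the grasp point (between the pads) lies bot.hold_point_z behind it (bot.hold_point_z is the distance from the TCP to the grasp point, in m); z points along the fingers, y is the line along which they close (so a half turn about z gives the same grasp; the last joint's range is limited). The gripper opens to 93 mm and grips with 3 to 60 N. Pads are 15 mm wide; open, the fingers measure 128 mm over their backs; the gripper's body (75 mm by 188 mm) begins 65 mm behind the grasp point.
Start: joints at [1.017, 0.13, 1.488, -0, 1.523, -0.085], TCP at [0.271, 0.535, 0.219] pointing down, gripper open.
Joint ranges: [-2.96, 2.96], [-0.89, 2.26], [0.02, 2.5], [-1.34, 4.48], [0, 2.73], [-2.66, 2.66]. Speed limits (rad/s): [2.39, 2.39, 2.79, 3.14, 3.14, 3.14].

INTERFACE

Orientations are given as a unit quaternion [w, x, y, z].
In Python, from cell import bot, vision gives the robot as it stands.
- The arm moves only by the tool drive_tool, never from a script. Its argument "moves" is a list of rows, each a list of 7 numbers: the shift along the tool's x, y, z each as a share of 0.4 m, from -1 to 1, then the turn, a rotation vector about the tool's x, y, z each as a share of pi rad, from -1 to 1, then the opening, from 0 (shut) to 1 (fully open). In form: [[dx, dy, dz, ax, ay, az, fingers], ...]. A call has 1 to 12 rows; each row is the pose to reach, as a shift and turn from the pose commanded when the call began, along the tool's axes at that moment, turning the shorter way round; what a row does not reach only later rows make up. A row lasts 1/12 s, in which the tool goes at most 41.7 mm and 7.16 degrees, less where a joint would pass 70% of its speed; a pose out of reach is approached as far as the arm can. A call with a number of a shift or a turn outside -1 to 1 is refused whole. A call with a gripper value outside its range is refused whole. The fingers move at their own pace and stop on an object; "newtons" is the grip in N (left out, the last holds). Time passes only in rows, so rows that repeat a pose let the fingers close. It gives the time, the measured TCP pose, the force, the opening and the grip force at its end, in the units of the state.
- bot.sense(): the state, without advancing time (a new reading comes with each control period).
- vision.capture(name): name is "side" or "top" or "wrist"; returns the picture (400x640x3 uint8, blue, green, red); there is no depth.
- vision.get_calibration(name): a dict with "vfov" (degrees; the focal length in pixels is half the picture's height over the tangent of half this angle, whatever the lens; pixels are square), "cx", "cy" (the principal point, pixels), "k1" (the pictures are not rectified: a ray, as slopes to the right and down, at radius r is drawn at 1 + k1 r^2 times it, then the intrinsics apply), "world_from_camera" (4x4, takes a point from camera to world coordinates). Camera axes: x right, y up, looking along -z (the intrinsics and any distortion apply to the point x, -y, -z); pixel columns grow to the right and rows downward; lengths in m; the calibration is good to about 2 mm. A picture is of the moment at which its call begins: read the wrist's pose just before it. get_calibration takes no time and is no camera call; for the wrist camera it gives the pose at the moment of the call.
- bot.close_job(): hands the job in; it is judged then, once.
The state is a dict: "clock": time; "qpos": joint angles; "qd": joint speeds; "joint_efforts": joint torques, N m; "ee_pos": TCP position; "tcp_rot": TCP orientation; "contact_force": force on the tool from outside, world axes, zero at the start; "wrist_torque": the same for the moment, N m; "finger_gap": finger opening in m; "grip_force": force on a finger pad.
Only numpy, scipy, OpenCV 4.12 (cv2) and the standard library are available. Lean on these libraries where they do the work, as an engineer would, in place of code of your own. Each camera call takes 0.05 s, during which the arm holds its last target. There are 200 camera calls.

## Working session

There is one attempt and no reset: what is moved stays moved. The work goes in short steps, Python scripts to look and compute and a tool call to move; the robot and the scene stay as the last step left them, time stands still between calls to the robot, and variables do not carry over. Pictures are saved under pics/ and viewed, at most 10 in all, crops included, and the job is handed in when it is done.

Besides the shell and the picture viewer there is one more tool, called after "Call:" as name(argument=value, ...) on one line, values as JSON. drive_tool: Moves the arm, as the interface text tells. Its arguments: {"type":"object","properties":{"moves":{"type":"array","items":{"type":"array","items":{"type":"number"}}},"newtons":{"type":"number"}},"required":["moves"]}

```bash
ls; mkdir -p pics; cat > h.py <<'E'
import numpy as np, cv2
from cell import bot, vision
def ray(c,u,v):
    f=200/np.tan(np.radians(c["vfov"])/2); d=np.array([(u-c["cx"])/f,(v-c["cy"])/f]); s=d.copy()
    for _ in range(30): s=d/(1+c["k1"]*(s@s))
    T=np.array(c["world_from_camera"]); return T[:3,3],T[:3,:3]@np.array([s[0],-s[1],-1.])
def onz(c,u,v,z):
    o,d=ray(c,u,v); return o+d*(z-o[2])/d[2]
def proj(c,p):
    f=200/np.tan(np.radians(c["vfov"])/2); T=np.array(c["world_from_camera"]); q=T[:3,:3].T@(np.array(p)-T[:3,3])
    s=np.array([q[0],-q[1]])/-q[2]; s=s*(1+c["k1"]*(s@s)); return s*f+[c["cx"],c["cy"]]
def two(c1,p1,c2,p2):
    o1,d1=ray(c1,*p1); o2,d2=ray(c2,*p2)
    t=np.linalg.lstsq(np.c_[d1,-d2],o2-o1,rcond=None)[0]; a=o1+t[0]*d1;b=o2+t[1]*d2
    return (a+b)/2,np.linalg.norm(a-b)
E
python3 - <<'E'
from h import *
for n in("top","side"):
    im=vision.capture(n); cv2.imwrite(f"pics/{n}0.png",im); c=vision.get_calibration(n); print(n,c["vfov"],c["cx"],c["cy"],c["k1"],np.round(c["world_from_camera"],3).tolist())
s=bot.sense(); print(s,bot.hold_point_z)
E
```

```text
pics
top 50.44715257670012 325.07657510301385 203.01123740524628 -0.10846186428657435 [[-0.002, 0.983, -0.183, 0.305], [-1.0, -0.001, 0.008, 0.012], [0.007, 0.183, 0.983, 1.328], [0.0, 0.0, 0.0, 1.0]]
side 44.9922894604486 322.21743050432286 200.88375333107618 -0.1443101442168564 [[-0.993, 0.073, -0.088, 0.395], [-0.114, -0.586, 0.802, 1.219], [0.006, 0.807, 0.591, 1.012], [0.0, 0.0, 0.0, 1.0]]
{'clock': 0.1, 'qpos': array([ 1.01659202e+00,  1.31088073e-01,  1.48921183e+00,  4.78237516e-06,
        1.52300425e+00, -8.53946330e-02]), 'qd': array([-8.18742624e-05, -2.07441765e-03, -1.01367986e-03, -2.61181888e-04,
       -1.55670127e-03, -2.21370236e-04]), 'joint_efforts': array([ 1.62227992e-03, -5.61344504e+01, -4.93094194e+01,  7.71916215e-02,
        2.91523885e-02, -3.30095418e-05]), 'ee_pos': array([0.27078764, 0.53481953, 0.21766814]), 'tcp_rot': array([-2.71295631e-04,  2.32264170e-01,  9.72652365e-01, -8.11614132e-04]), 'contact_force': array([ 0.73924771, -0.30322988,  0.29092438]), 'wrist_torque': array([ 0.0272595 ,  0.00285662, -0.0413527 ]), 'grip_force': 0.0, 'finger_gap': 0.09279323042826186} 0.0188
```

View pics/top0.png

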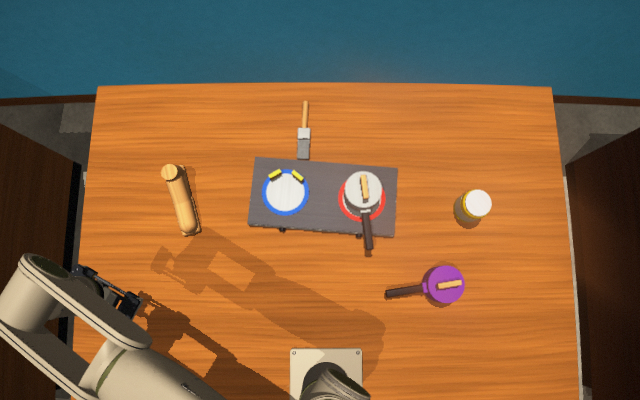

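View pics/side0.png

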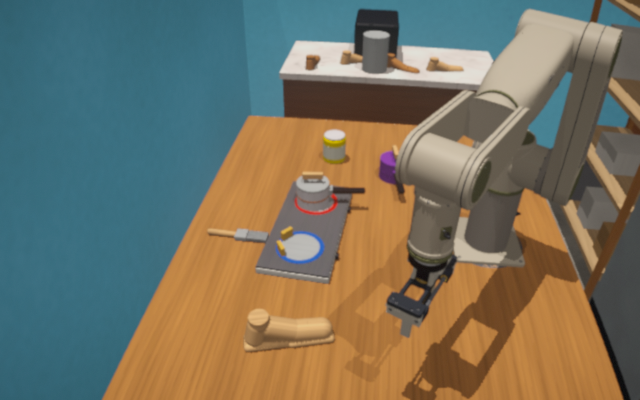

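Top view: candidates are the grey pot with copper band on the red ring, lid about (363,190), handle to (369,248), and the purple pot at (443,285), handle to the left. The grey one fits, because it stands on the red ring with its handle towards the robot. The blue ring is at (286,191) with stops at (275,174) and (298,176), the last at (180,200) and the tin at (473,207). I'll measure and make the confirming crop next.

```bash
cat > m.py <<'E'
from h import *
def comp(m,near,r=60):
    n,l,st,ce=cv2.connectedComponentsWithStats(m.astype(np.uint8)); 
    o=[(st[i,4],ce[i],i) for i in range(1,n) if st[i,4]>8 and np.hypot(*(ce[i]-near))<r]
    return l,sorted(o,key=lambda a:-a[0])
if __name__=="__main__":
    t=cv2.imread("pics/top0.png"); s=cv2.imread("pics/side0.png"); ct,cs=vision.get_calibration("top"),vision.get_calibration("side")
    for nm,im,c,pb,pr,bar,hd in(("top",t,ct,(286,191),(362,195),(365,188),(367,228)),("side",s,cs,(300,247),(316,200),(313,175),(349,190))):
        B,G,R=[im[...,i].astype(int) for i in range(3)]; H=cv2.cvtColor(im,cv2.COLOR_BGR2HSV)
        for q,m,p in(("blue",(B>R+60)&(B>G+40),pb),("red",(R>G+100)&(H[...,0]<4)|(R>G+100)&(H[...,0]>175),pr)):
            yy,xx=np.nonzero(m); k=np.hypot(xx-p[0],yy-p[1])<35
            P=np.array([onz(c,u,v,.03)[:2] for u,v in zip(xx[k],yy[k])])
            # circle fit
            a=np.linalg.lstsq(np.c_[2*P,np.ones(len(P))],(P**2).sum(1),rcond=None)[0]; print(nm,q,k.sum(),a[:2].round(4),np.sqrt(a[2]+a[:2]@a[:2]).round(4))
        for q,m,p,r in(("bar",(R>B+50)&(R>140),bar,12),("hd",(R<75)&(B<60)&(G<60),hd,22)):
            l,o=comp(m,p,r)
            for a in o[:3]:
                pts=np.argwhere(l==a[2])[:,::-1].astype(np.float32); print(nm,q,a[0],a[1].round(1),[np.round(x,1) for x in cv2.minAreaRect(pts)])
    A=cv2.resize(t[145:260,240:405],None,fx=4,fy=4,interpolation=cv2.INTER_CUBIC)
    B2=cv2.resize(s[160:285,250:375],None,fx=3.6,fy=3.6,interpolation=cv2.INTER_CUBIC)
    cv2.imwrite("pics/crop1.png",A); cv2.imwrite("pics/crop2.png",B2)
E
python3 m.py
```

```text
top blue 478 [0.5834 0.128 ] 0.0676
top red 336 [ 0.5648 -0.1108] 0.0683
top bar 149 [364.2 186.4] [array([364.1, 186.2]), array([24.2,  6.1]), np.float64(82.4)]
top hd 13 [358.3 235.1] [array([358.5, 235. ]), array([2., 5.]), np.float64(90.0)]
side blue 312 [0.5842 0.1274] 0.0686
side red 148 [ 0.5647 -0.1121] 0.0687
side hd 131 [347.4 190.3] [array([348., 190.]), array([ 4., 30.]), np.float64(90.0)]
```

View pics/crop1.png

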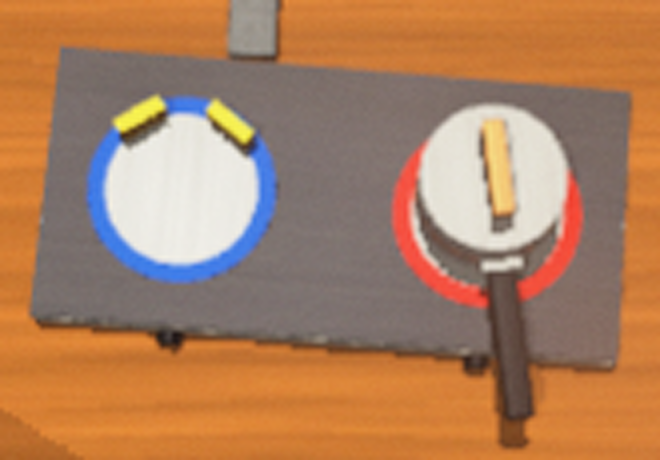

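View pics/crop2.png

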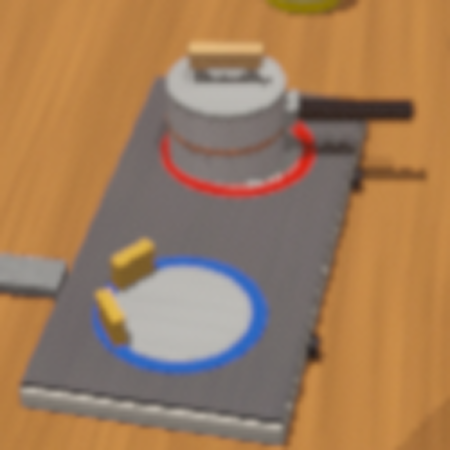

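The crops confirm it. The aluminium pot with the copper band stands on the red ring, with its handle end at crop (520,415) in top and (412,110) in side. The brass V is on the blue ring's far side. I'll triangulate the handle and the bar.

```bash
python3 - <<'E'
from h import *
ct,cs=vision.get_calibration("top"),vision.get_calibration("side")
T=lambda u,v:((u+.5)/4-.5+240,(v+.5)/4-.5+145); S=lambda u,v:((u+.5)/3.6-.5+250,(v+.5)/3.6-.5+160)
for n,a,b in(("h_end top edge",(519,412),(412,106)),("h_start",(502,276),(303,102)),("bar far",(494,121),(189,46)),("bar near",(504,214),(263,50))):
    p,e=two(ct,T(*a),cs,S(*b)); print(n,p.round(4),round(e,4))
# handle top centreline at z=.086, bar top z=.148
h=[onz(ct,*T(*p),.086) for p in((501,278),(519,412))]; b=[onz(ct,*T(*p),.148) for p in((493.5,121),(504,214))]
print(np.round(h+b,4)); 
for q in(h,b):
    d=q[1]-q[0]; print(np.degrees(np.arctan2(d[1],d[0])),np.linalg.norm(d))
# lid top ellipse centre
t=cv2.imread("pics/top0.png"); print("lid ctr",onz(ct,*T(494,177),.110).round(4))
E
```

```text
h_end top edge [ 0.4026 -0.1269  0.0835] 0.0031
h_start [ 0.5037 -0.1159  0.0868] 0.0019
bar far [ 0.6079 -0.1062  0.1467] 0.0004
bar near [ 0.5404 -0.1123  0.1438] 0.0003
[[ 0.5033 -0.1152  0.086 ]
 [ 0.404  -0.1267  0.086 ]
 [ 0.6074 -0.1057  0.148 ]
 [ 0.5394 -0.1119  0.148 ]]
-173.4338372123771 0.1000069654305808
-174.8174896304313 0.0682854689150699
lid ctr [ 0.5747 -0.1091  0.11  ]
```

```bash
cat >> h.py <<'E'
from scipy.spatial.transform import Rotation as Ro
def tool_R(yaw_y): # pointing down, closing line at yaw_y deg
    a=np.radians(yaw_y); y=np.array([np.cos(a),np.sin(a),0]); z=np.array([0,0,-1.]); return Ro.from_matrix(np.c_[np.cross(y,z),y,z])
def cur():
    s=bot.sense(); q=s["tcp_rot"]; return s["ee_pos"],Ro.from_quat([q[1],q[2],q[3],q[0]])
def row(p,yaw,p0=None,R0=None):
    if p0 is None: p0,R0=cur()
    return np.r_[R0.inv().apply(np.array(p)-p0)/.4,(R0.inv()*tool_R(yaw)).as_rotvec()/np.pi].round(4)
E
python3 - <<'E'
from h import *
p0,R0=cur()
a=row([.36,.21,.2],95.9); print(a); print(row([.45,-.122,.16],95.9,np.array([.36,.21,.2]),tool_R(95.9)))
E
```

```text
[-5.659e-01 -6.236e-01  4.510e-02 -5.000e-04 -2.000e-04 -1.820e-01]
[-0.1385 -0.8487  0.1     0.      0.      0.    ]
```

Call:
drive_tool(moves=[[-0.566, -0.624, 0.045, 0, 0, -0.182, 1], [-0.566, -0.624, 0.045, 0, 0, -0.182, 1], [-0.566, -0.624, 0.045, 0, 0, -0.182, 1], [-0.566, -0.624, 0.045, 0, 0, -0.182, 1], [-0.566, -0.624, 0.045, 0, 0, -0.182, 1], [-0.566, -0.624, 0.045, 0, 0, -0.182, 1], [-0.566, -0.624, 0.045, 0, 0, -0.182, 1], [-0.566, -0.624, 0.045, 0, 0, -0.182, 1], [-0.566, -0.624, 0.045, 0, 0, -0.182, 1], [-0.566, -0.624, 0.045, 0, 0, -0.182, 1], [-0.566, -0.624, 0.045, 0, 0, -0.182, 1], [-0.566, -0.624, 0.045, 0, 0, -0.182, 1]])

```text
clock: 1.1
ee_pos: [0.36, 0.2113, 0.2007]
tcp_rot: [-0.0, -0.052, 0.999, 0.0]
contact_force: [-0.1, -0.2, -0.6]
finger_gap: 0.093
grip_force: 0.0
```

Call:
drive_tool(moves=[[-0.138, -0.849, 0.1, 0, 0, 0, 1], [-0.138, -0.849, 0.1, 0, 0, 0, 1], [-0.138, -0.849, 0.1, 0, 0, 0, 1], [-0.138, -0.849, 0.1, 0, 0, 0, 1], [-0.138, -0.849, 0.1, 0, 0, 0, 1], [-0.138, -0.849, 0.1, 0, 0, 0, 1], [-0.138, -0.849, 0.1, 0, 0, 0, 1], [-0.138, -0.849, 0.1, 0, 0, 0, 1], [-0.138, -0.849, 0.1, 0, 0, 0, 1], [-0.138, -0.849, 0.1, 0, 0, 0, 1], [-0.138, -0.849, 0.1, 0, 0, 0, 1], [-0.138, -0.849, 0.1, 0, 0, 0, 1]])

```text
clock: 2.1
ee_pos: [0.4503, -0.1199, 0.1605]
tcp_rot: [-0.0, -0.052, 0.999, 0.0]
contact_force: [-0.2, -0.0, 0.4]
finger_gap: 0.0928
grip_force: 0.0
```

```bash
python3 - <<'E'
from h import *
c=vision.get_calibration("wrist"); im=vision.capture("wrist"); cv2.imwrite("pics/w1.png",im)
s=bot.sense(); print(s["clock"],s["ee_pos"],s["tcp_rot"].round(4),s["qpos"].round(3),s["contact_force"].round(2))
import pickle; pickle.dump(c,open("w1.pkl","wb"))
for p in([.45,-.122,.086],[.403,-.127,.086],[.5,-.117,.086],[.5394,-.112,.148]): print(p,proj(c,p).round(1))
E
```

```text
2.15 [ 0.45027235 -0.11986419  0.16065435] [-1.000e-04 -5.270e-02  9.986e-01  3.000e-04] [-0.371 -0.206  1.922  0.     1.425 -2.047] [-0.3   0.11 -0.43]
[0.45, -0.122, 0.086] [315.3 207.5]
[0.403, -0.127, 0.086] [315.1 144.6]
[0.5, -0.117, 0.086] [315.1 268.4]
[0.5394, -0.112, 0.148] [316.  368.5]
```

View pics/w1.png

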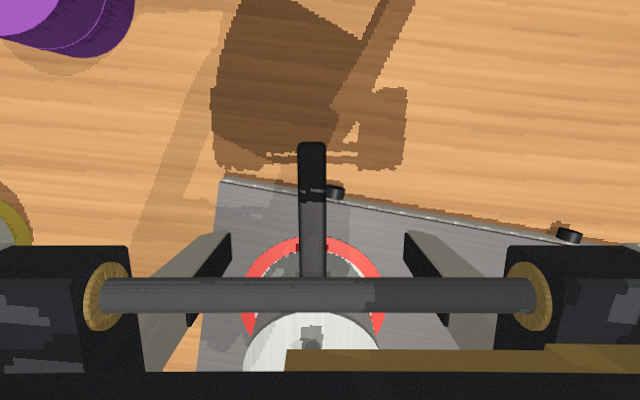

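The wrist view shows the black handle running vertically at u≈312, its end at v≈143 (predicted 315, 145), between the open fingers, with the purple pot far away at top left. I'll fix the lateral offset and then descend.

```bash
python3 - <<'E'
from h import *; import pickle
c=pickle.load(open("w1.pkl","rb"))
for u,v in((312,146),(312,180),(312,230)): print(onz(c,u,v,.086).round(4))
p,e=two(c,(312,143),vision.get_calibration("side"),((412.5)/3.6-.5+250,(106.5)/3.6-.5+160)); print("wrist+side end",p.round(4),e)
print(row([.45,-.1235,.0590],95.9,*cur()))
E
```

```text
[ 0.4042 -0.1291  0.086 ]
[ 0.4291 -0.1266  0.086 ]
[ 0.4682 -0.1227  0.086 ]
wrist+side end [ 0.4017 -0.1294  0.0816] 0.001279547008561408
[ 1.600e-03 -9.100e-03  2.541e-01  2.000e-04 -0.000e+00  8.000e-04]
```

Call:
drive_tool(moves=[[0, -0.006, 0.06, 0, 0, 0, 1], [0, -0.006, 0.12, 0, 0, 0, 1], [0, -0.006, 0.18, 0, 0, 0, 1], [0, -0.006, 0.23, 0, 0, 0, 1], [0, -0.006, 0.253, 0, 0, 0, 1], [0, -0.006, 0.253, 0, 0, 0, 1], [0, -0.006, 0.253, 0, 0, 0, 1]])

```text
clock: 2.73
ee_pos: [0.4505, -0.1233, 0.0599]
tcp_rot: [-0.0, -0.052, 0.999, 0.0]
contact_force: [0.6, -0.9, 0.4]
finger_gap: 0.0928
grip_force: 0.0
```

Call:
drive_tool(moves=[[0, 0, 0, 0, 0, 0, 0], [0, 0, 0, 0, 0, 0, 0], [0, 0, 0, 0, 0, 0, 0], [0, 0, 0, 0, 0, 0, 0], [0, 0, 0, 0, 0, 0, 0], [0, 0, 0, 0, 0, 0, 0], [0, 0, 0, 0, 0, 0, 0], [0, 0, 0, 0, 0, 0, 0], [0, 0, 0, 0, 0, 0, 0]], newtons=50)

```text
clock: 3.48
ee_pos: [0.4503, -0.1242, 0.0594]
tcp_rot: [-0.0, -0.051, 0.999, 0.0]
contact_force: [0.4, -0.8, 0.2]
finger_gap: 0.0377
grip_force: 0.0
```

```bash
python3 - <<'E'
from h import *
s=bot.sense(); print(s["clock"],s["ee_pos"],s["qpos"].round(3),s["contact_force"].round(2),s["wrist_torque"].round(2))
th=np.radians(-4.5); X=np.array([np.cos(th),np.sin(th)]); Y=np.array([-np.sin(th),np.cos(th)])
park=np.array([.584,.1278]); pot=np.array([.574,-.110])
print("pot in park frame",X@(pot-park),Y@(pot-park))
g=s["ee_pos"][:2]; d=park-.038*X-pot; print("shift to mouth",d, d/ .4, "tool", (row([*(g+d),s["ee_pos"][2]],95.9)))
E
```

```text
3.4833 [ 0.45027804 -0.12420958  0.05938863] [-0.379 -0.092  2.015  0.     1.219 -2.053] [ 0.4  -0.78  0.24] [ 0.02 -0.02  0.01]
pot in park frame 0.008688399626750238 -0.23785153291901628
shift to mouth [-0.02788286  0.24078145] [-0.06970715  0.60195361] tool [ 0.0075  0.6059  0.      0.     -0.     -0.    ]
```

Call:
drive_tool(moves=[[0, 0, 0, 0, 0, 0, 0], [0, 0, 0, 0, 0, 0, 0], [0, 0, 0, 0, 0, 0, 0], [0, 0, 0, 0, 0, 0, 0], [0, 0, 0, 0, 0, 0, 0]], newtons=50)

```text
clock: 3.9
ee_pos: [0.4503, -0.1241, 0.0594]
tcp_rot: [-0.0, -0.052, 0.999, 0.0]
contact_force: [-0.4, 1.3, 0.1]
finger_gap: 0.0214
grip_force: 50.0
```

Call:
drive_tool(moves=[[0.003, 0.01, 0, 0, 0, 0.001, 0], [0.008, 0.03, 0, 0, 0, 0.003, 0], [0.015, 0.055, 0, 0, 0, 0.006, 0], [0.022, 0.083, 0, 0, 0, 0.009, 0], [0.03, 0.112, 0, 0, 0, 0.012, 0], [0.038, 0.14, 0, 0, 0, 0.015, 0], [0.046, 0.17, 0, 0, 0, 0.018, 0], [0.054, 0.2, 0, 0, 0, 0.021, 0], [0.062, 0.23, 0, 0, 0, 0.024, 0], [0.069, 0.255, 0, 0, 0, 0.027, 0], [0.074, 0.274, 0, 0, 0, 0.029, 0], [0.074, 0.274, 0, 0, 0, 0.029, 0]])

```text
clock: 4.9
ee_pos: [0.4088, -0.0168, 0.0594]
tcp_rot: [-0.0, -0.006, 1.0, 0.0]
contact_force: [-0.6, 0.1, -0.9]
finger_gap: 0.0218
grip_force: 50.0
```

```bash
python3 - <<'E'
from h import *
s=bot.sense(); print(s["clock"],s["ee_pos"],s["qpos"].round(3),s["contact_force"].round(2),s["wrist_torque"].round(2),s["finger_gap"])
t=vision.capture("top"); cv2.imwrite("pics/top1.png",t)
A=cv2.resize(t[145:260,240:405],None,fx=4,fy=4,interpolation=cv2.INTER_CUBIC);cv2.imwrite("pics/c3.png",A)
print(row([.4220,.1406,.0594],85.5))
E
```

```text
4.9 [ 0.40877132 -0.01676701  0.05937474] [-1.670e-01 -2.680e-01  2.168e+00  1.000e-03  1.242e+00 -1.751e+00] [-0.64  0.09 -0.93] [0.12 0.27 0.09] 0.0217602526800416
[-3.790e-02  3.942e-01  1.000e-04  2.000e-04 -3.000e-04  2.930e-02]
```

View pics/c3.png

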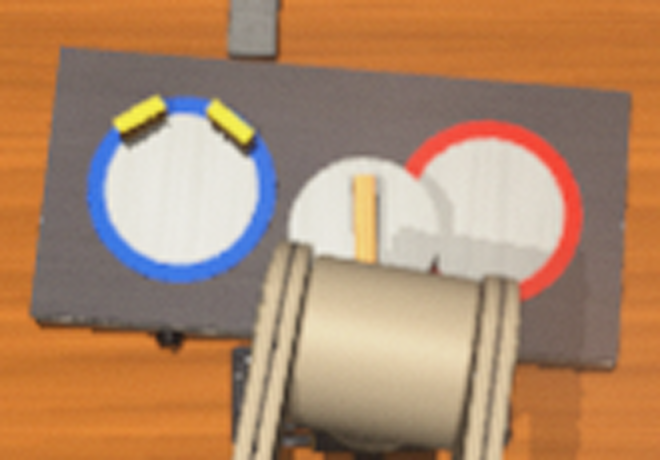

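The pot has slid off the red ring with its lid centre at crop ≈(364,225). It follows the tool upright, its bar vertical in the picture and the force small. I'll continue to the mouth.

Call:
drive_tool(moves=[[-0.001, 0.012, 0, 0, 0, 0.001, 0], [-0.004, 0.038, 0, 0, 0, 0.003, 0], [-0.007, 0.075, 0, 0, 0, 0.006, 0], [-0.011, 0.115, 0, 0, 0, 0.009, 0], [-0.015, 0.155, 0, 0, 0, 0.012, 0], [-0.019, 0.195, 0, 0, 0, 0.015, 0], [-0.023, 0.235, 0, 0, 0, 0.018, 0], [-0.027, 0.275, 0, 0, 0, 0.021, 0], [-0.031, 0.315, 0, 0, 0, 0.024, 0], [-0.035, 0.355, 0, 0, 0, 0.027, 0], [-0.037, 0.382, 0, 0, 0, 0.029, 0], [-0.038, 0.394, 0, 0, 0, 0.029, 0]])

```text
clock: 5.95
ee_pos: [0.4232, 0.1404, 0.0594]
tcp_rot: [-0.0, 0.04, 0.999, -0.0]
contact_force: [-0.8, -3.6, 1.3]
finger_gap: 0.0213
grip_force: 50.1
```

Call:
drive_tool(moves=[[0, 0, 0, 0, 0, 0, 0], [0, 0, 0, 0, 0, 0, 0]])

```text
clock: 6.12
ee_pos: [0.4231, 0.1396, 0.0594]
tcp_rot: [0.0, 0.039, 0.999, 0.0]
contact_force: [0.7, 1.4, -0.4]
finger_gap: 0.022
grip_force: 50.0
```

```bash
cat > bar.py <<'E'
from m import *
def bar(tag):
    ct,cs=vision.get_calibration("top"),vision.get_calibration("side"); t=vision.capture("top"); s=vision.capture("side"); cv2.imwrite(f"pics/t{tag}.png",t); cv2.imwrite(f"pics/s{tag}.png",s)
    th=np.radians(-4.5); X=np.array([np.cos(th),np.sin(th)]); Y=np.array([-np.sin(th),np.cos(th)]); park=np.array([.584,.1278])
    for im,c,n in((t,ct,"top"),(s,cs,"side")):
        q=proj(c,[.565,.13,.145]); q=(q[0],q[1]); B,G,R=[im[...,i].astype(int) for i in range(3)]
        H=cv2.cvtColor(im,cv2.COLOR_BGR2HSV); m=(R>B+50)&(R>140)&(G<R-25)
        l,o=comp(m,q,25)
        for a in o[:3]:
            pts=np.argwhere(l==a[2])[:,::-1].astype(np.float32); r=cv2.minAreaRect(pts); bx=cv2.boxPoints(r)
            P=onz(c,*r[0],.148 if n=="top" else .14)[:2]; k=np.argsort([np.linalg.norm(bx[0]-x) for x in bx])
            e=[(bx[0]+bx[k[1]])/2,(bx[k[2]]+bx[k[3]])/2]; W=[onz(c,*x,.148)[:2] for x in e]; d=W[0]-W[1]
            print(n,a[0],np.round(r[0],1),np.round(r[1],1),"w",P.round(4),"park",round(X@(P-park),4),round(Y@(P-park),4),"yaw",np.degrees(np.arctan2(d[1],d[0])).round(1),np.linalg.norm(d).round(3))
    s=bot.sense(); print(s["clock"],s["ee_pos"].round(4),s["tcp_rot"].round(4),s["contact_force"].round(2),s["wrist_torque"].round(2),round(s["finger_gap"],4))
    return t
if __name__=="__main__":
    import sys; t=bar(sys.argv[1]); cv2.imwrite(f"pics/c{sys.argv[1]}.png",cv2.resize(t[145:260,200:365],None,fx=4,fy=4,interpolation=cv2.INTER_CUBIC))
E
python3 bar.py 4
```

```text
top 88 [280.1 192.5] [ 5.6 17.5] w [0.5558 0.1309] park -0.0284 0.0009 yaw 175.9 0.051
side 405 [315.5 201. ] [26. 43.] w [0.5455 0.0377] park -0.0313 -0.0928 yaw 7.1 0.13
side 132 [310.5 218.9] [23.4  5.6] w [0.549  0.1269] park -0.0348 -0.0037 yaw -4.3 0.069
side 51 [286. 230.] [ 4.5 11.6] w [0.6109 0.1857] park 0.0222 0.0598 yaw 46.3 0.036
6.2167 [0.4231 0.1393 0.0594] [1.000e-04 3.960e-02 9.992e-01 2.000e-04] [ 0.87  1.08 -1.41] [ 0.25 -0.1   0.22] 0.0216
```

View pics/c4.png

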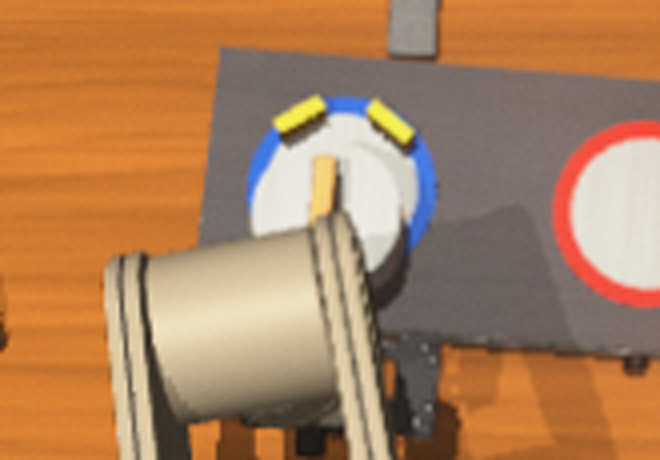

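The pot stands at the V's mouth (bar far end at crop (325,158), park x about -33 mm, y about 0), with its handle along the plate's -x. I'll push it home along +x, then in small steps until the force rises.

Call:
drive_tool(moves=[[-0.006, 0, 0, 0, 0, 0, 0], [-0.018, 0, 0, 0, 0, 0, 0], [-0.03, 0, 0, 0, 0, 0, 0], [-0.042, 0, 0, 0, 0, 0, 0], [-0.054, 0, 0, 0, 0, 0, 0], [-0.064, 0, 0, 0, 0, 0, 0], [-0.072, 0, 0, 0, 0, 0, 0], [-0.076, 0, 0, 0, 0, 0, 0], [-0.076, 0, 0, 0, 0, 0, 0]])

```text
clock: 6.97
ee_pos: [0.4539, 0.137, 0.0594]
tcp_rot: [0.0, 0.04, 0.999, -0.0]
contact_force: [-0.3, -1.3, -0.3]
finger_gap: 0.0216
grip_force: 50.0
```

Call:
drive_tool(moves=[[-0.002, 0, 0, 0, 0, 0, 0], [-0.004, 0, 0, 0, 0, 0, 0], [-0.006, 0, 0, 0, 0, 0, 0], [-0.008, 0, 0, 0, 0, 0, 0], [-0.008, 0, 0, 0, 0, 0, 0], [-0.008, 0, 0, 0, 0, 0, 0]])

```text
clock: 7.47
ee_pos: [0.4565, 0.1369, 0.0594]
tcp_rot: [0.0, 0.04, 0.999, 0.0]
contact_force: [-2.1, -0.1, -1.2]
finger_gap: 0.0215
grip_force: 50.0
```

Call:
drive_tool(moves=[[-0.002, 0, 0, 0, 0, 0, 0], [-0.005, 0, 0, 0, 0, 0, 0], [-0.005, 0, 0, 0, 0, 0, 0]])

```text
clock: 7.72
ee_pos: [0.4579, 0.1368, 0.0594]
tcp_rot: [-0.001, 0.04, 0.999, -0.0]
contact_force: [-6.1, -1.0, 4.4]
finger_gap: 0.0217
grip_force: 50.0
```

Call:
drive_tool(moves=[[-0.003, 0, 0, 0, 0, 0, 0], [-0.005, 0, 0, 0, 0, 0, 0], [-0.005, 0, 0, 0, 0, 0, 0], [-0.005, 0, 0, 0, 0, 0, 0]])

```text
clock: 8.05
ee_pos: [0.4579, 0.1368, 0.0593]
tcp_rot: [-0.003, 0.039, 0.999, -0.0]
contact_force: [-17.2, 0.1, 14.2]
finger_gap: 0.0217
grip_force: 50.0
```

Call:
drive_tool(moves=[[-0.003, 0, 0, 0, 0, 0, 0], [-0.005, 0, 0, 0, 0, 0, 0], [-0.005, 0, 0, 0, 0, 0, 0], [-0.005, 0, 0, 0, 0, 0, 0]])

```text
clock: 8.38
ee_pos: [0.4579, 0.1367, 0.0592]
tcp_rot: [-0.005, 0.039, 0.999, -0.0]
contact_force: [-30.2, 1.0, 24.1]
finger_gap: 0.0217
grip_force: 50.0
```

Call:
drive_tool(moves=[[-0.003, 0, 0, 0, 0, 0, 0], [-0.005, 0, 0, 0, 0, 0, 0], [-0.005, 0, 0, 0, 0, 0, 0], [-0.005, 0, 0, 0, 0, 0, 0]])

```text
clock: 8.72
ee_pos: [0.4585, 0.1367, 0.059]
tcp_rot: [-0.006, 0.039, 0.999, -0.0]
contact_force: [-35.4, 0.7, 29.8]
finger_gap: 0.0216
grip_force: 50.0
```

```bash
python3 bar.py 5
```

```text
top 57 [281.8 177.6] [ 5.4 11.7] w [0.5995 0.1269] park 0.0156 0.0003 yaw 171.8 0.034
top 14 [298.3 174.4] [12.2  2.6] w [0.6088 0.0798] park 0.0285 -0.0459 yaw 37.4 0.036
side 325 [314. 201.] [26. 40.] w [0.55   0.0383] park -0.0268 -0.0919 yaw 7.1 0.121
side 132 [298.5 217. ] [ 6. 23.] w [0.5849 0.1224] park 0.0013 -0.0053 yaw 7.1 0.067
8.8167 [0.4585 0.1367 0.059 ] [-6.400e-03  3.920e-02  9.992e-01 -4.000e-04] [-35.96   0.42  29.54] [0.17 5.78 0.08] 0.0214
```

The push stalled at tcp x = 0.458 with -36 N along x and almost no side force, so the pot bears on both stops. I'll ease the force off, then let go.

Call:
drive_tool(moves=[[0.006, 0, 0, 0, 0, 0, 0], [0.011, 0, 0, 0, 0, 0, 0], [0.011, 0, 0, 0, 0, 0, 0], [0.011, 0, 0, 0, 0, 0, 0]])

```text
clock: 9.15
ee_pos: [0.4586, 0.1368, 0.0592]
tcp_rot: [-0.002, 0.039, 0.999, -0.0]
contact_force: [-10.5, -0.4, 7.1]
finger_gap: 0.0216
grip_force: 50.0
```

Call:
drive_tool(moves=[[0.002, 0, 0, 0, 0, 0, 0], [0.002, 0, 0, 0, 0, 0, 0.6], [0.002, 0, 0, 0, 0, 0, 0.6], [0.002, 0, 0, 0, 0, 0, 0.6], [0.002, 0, 0, 0, 0, 0, 0.6], [0.002, 0, 0, 0, 0, 0, 0.6], [0.002, 0, 0, 0, 0, 0, 0.6], [0.002, 0, 0, 0, 0, 0, 0.6]])

```text
clock: 9.82
ee_pos: [0.4594, 0.1367, 0.0595]
tcp_rot: [0.0, 0.04, 0.999, 0.0]
contact_force: [-0.9, 0.1, 0.1]
finger_gap: 0.0554
grip_force: 0.0
```

```bash
python3 bar.py 6; python3 -c "
from h import *
print(row([.4585,.1367,.2],85.5)); print(row([.36,.14,.2],85.5))"
```

```text
top 65 [281.8 178.5] [ 5.4 13.6] w [0.5966 0.127 ] park 0.0127 0.0002 yaw 173.1 0.04
side 315 [313. 201.] [26. 38.] w [0.5531 0.0387] park -0.0238 -0.0913 yaw 7.1 0.115
side 132 [298.5 217. ] [ 6. 23.] w [0.5849 0.1224] park 0.0013 -0.0053 yaw 7.1 0.067
9.9167 [0.4593 0.1366 0.0595] [1.000e-04 3.960e-02 9.992e-01 0.000e+00] [ 0.58 -0.72  0.  ] [ 0.05 -0.01 -0.01] 0.056
[ 2.000e-03  0.000e+00 -3.514e-01  0.000e+00  0.000e+00 -2.000e-04]
[ 2.482e-01 -1.130e-02 -3.514e-01  0.000e+00  0.000e+00 -2.000e-04]
```

Call:
drive_tool(moves=[[0, 0, -0.05, 0, 0, 0, 0.7], [0, 0, -0.12, 0, 0, 0, 0.7], [0, 0, -0.2, 0, 0, 0, 0.7], [0, 0, -0.28, 0, 0, 0, 0.7], [0, 0, -0.35, 0, 0, 0, 0.7], [0.1, 0, -0.4, 0, 0, 0, 0.7], [0.2, 0, -0.4, 0, 0, 0, 0.7], [0.25, 0, -0.4, 0, 0, 0, 0.7], [0.25, 0, -0.4, 0, 0, 0, 0.7]])

```text
clock: 10.67
ee_pos: [0.3571, 0.1451, 0.22]
tcp_rot: [0.0, 0.039, 0.999, 0.0]
contact_force: [-0.1, -0.6, -0.5]
finger_gap: 0.0651
grip_force: 0.0
```

```bash
python3 bar.py 6b
```

```text
top 130 [281.4 183.5] [ 5.6 23.4] w [0.5821 0.1279] park -0.0019 -0.0 yaw 175.4 0.068
side 409 [315.5 201. ] [26. 43.] w [0.5455 0.0377] park -0.0313 -0.0928 yaw 7.1 0.13
side 138 [298.5 217.4] [23.2  6.4] w [0.5846 0.1242] park 0.0009 -0.0036 yaw 2.2 0.068
10.7667 [0.3596 0.1448 0.2198] [9.000e-04 3.920e-02 9.992e-01 2.000e-04] [ 0.84 -0.52 -0.97] [0.02 0.01 0.  ] 0.0651
```

View pics/c6b.png

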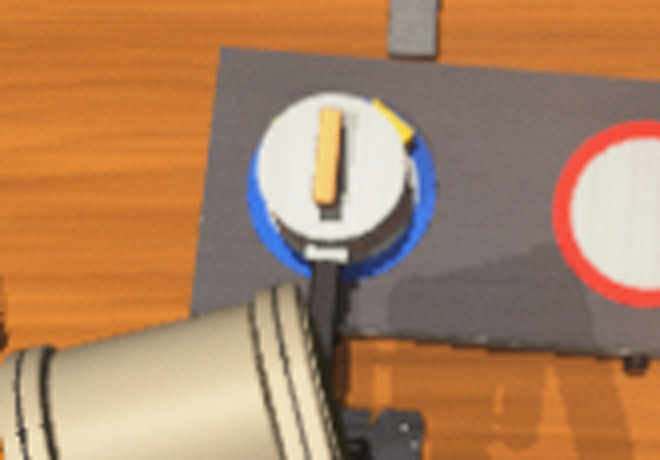

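The pot bears in the V (bar centre in the park frame at -2, 0 mm) and its handle points at plate -x, lid centred at crop (335,165). Now I'll go to the lid bar.

```bash
python3 -c "
from h import *
print(row([.583,.128,.22],85.4))
print(bot.sense()['qpos'].round(3))
c=vision.get_calibration('top');d=vision.get_calibration('side')
print(two(c,(281.4,183.5),d,(298.5,216)))"
```

```text
[-5.6e-01  1.9e-03  6.0e-04  2.0e-04  6.0e-04  6.0e-04]
[ 0.25  -0.482  2.028 -0.     1.594 -1.242]
(array([0.58302687, 0.12782694, 0.14777935]), np.float64(0.0017510711815004155))
```

Bar centre triangulated at (0.583, 0.128), with its top at z = 0.148, which agrees with the text.

Call:
drive_tool(moves=[[-0.08, 0.002, 0, 0, 0, 0, 0.7], [-0.18, 0.002, 0, 0, 0, 0, 0.7], [-0.28, 0.002, 0, 0, 0, 0, 0.7], [-0.38, 0.002, 0, 0, 0, 0, 0.7], [-0.47, 0.002, 0, 0, 0, 0, 0.7], [-0.53, 0.002, 0, 0, 0, 0, 0.7], [-0.56, 0.002, 0, 0, 0, 0, 0.7], [-0.56, 0.002, 0, 0, 0, 0, 0.7], [-0.56, 0.002, 0, 0, 0, 0, 0.7]])

```text
clock: 11.52
ee_pos: [0.5834, 0.1271, 0.2179]
tcp_rot: [-0.001, 0.04, 0.999, -0.0]
contact_force: [-0.3, 0.6, 0.9]
finger_gap: 0.0648
grip_force: 0.0
```

```bash
python3 -c "
from h import *
print(row([.583,.128,.119],85.4),bot.sense()['ee_pos'])
c=vision.get_calibration('wrist'); im=vision.capture('wrist'); cv2.imwrite('pics/w2.png',im)
for p in([.583,.128,.148],[.549,.1307,.148],[.46,.1376,.086]): print(proj(c,p).round(1))"
```

```text
[ 8.000e-04  2.300e-03  2.473e-01 -1.000e-04 -7.000e-04  0.000e+00] [0.58343762 0.12708153 0.21792121]
[319.  209.1]
[319.  163.5]
[318.5  47.8]
```

View pics/w2.png

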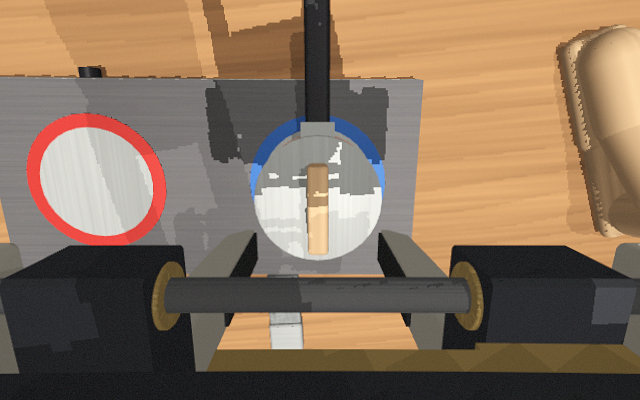

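The bar runs from (317,163) to (317,254), centre (317,208), against a predicted (319,209), so it lies between the fingers. Descending and gripping.

Call:
drive_tool(moves=[[0, 0, 0.05, 0, 0, 0, 0.7], [0, 0, 0.11, 0, 0, 0, 0.7], [0, 0, 0.17, 0, 0, 0, 0.7], [0, 0, 0.22, 0, 0, 0, 0.7], [0, 0, 0.245, 0, 0, 0, 0.7], [0, 0, 0.248, 0, 0, 0, 0.7], [0, 0, 0.248, 0, 0, 0, 0.7]])

```text
clock: 12.15
ee_pos: [0.5824, 0.1277, 0.1204]
tcp_rot: [-0.0, 0.039, 0.999, -0.0]
contact_force: [0.2, 1.1, 0.2]
finger_gap: 0.065
grip_force: 0.0
```

Call:
drive_tool(moves=[[0, 0, 0, 0, 0, 0, 0], [0, 0, 0, 0, 0, 0, 0], [0, 0, 0, 0, 0, 0, 0], [0, 0, 0, 0, 0, 0, 0], [0, 0, 0, 0, 0, 0, 0], [0, 0, 0, 0, 0, 0, 0], [0, 0, 0, 0, 0, 0, 0], [0, 0, 0, 0, 0, 0, 0], [0, 0, 0, 0, 0, 0, 0], [0, 0, 0, 0, 0, 0, 0], [0, 0, 0, 0, 0, 0, 0]], newtons=35)

```text
clock: 13.07
ee_pos: [0.5828, 0.1276, 0.1202]
tcp_rot: [-0.0, 0.04, 0.999, -0.0]
contact_force: [-0.7, -0.9, 1.2]
finger_gap: 0.016
grip_force: 35.0
```

Call:
drive_tool(moves=[[0.004, 0, 0, 0, 0, 0, 0], [0.008, 0, 0, 0, 0, 0, 0], [0.012, 0, 0, 0, 0, 0, 0], [0.012, 0, 0, 0, 0, 0, 0], [0.012, 0, 0, 0, 0, 0.02, 0], [0.012, 0, 0, 0, 0, 0.05, 0], [0.012, 0, 0, 0, 0, 0.08, 0], [0.012, 0, 0, 0, 0, 0.11, 0], [0.012, 0, 0, 0, 0, 0.14, 0], [0.012, 0, 0, 0, 0, 0.17, 0], [0.012, 0, 0, 0, 0, 0.2, 0], [0.012, 0, 0, 0, 0, 0.22, 0]])

```text
clock: 14.07
ee_pos: [0.5778, 0.1282, 0.1202]
tcp_rot: [-0.0, 0.378, 0.926, -0.0]
contact_force: [-0.2, 1.3, 0.4]
finger_gap: 0.0158
grip_force: 35.0
```

Call:
drive_tool(moves=[[0, 0, 0, 0, 0, 0.03, 0], [0, 0, 0, 0, 0, 0.06, 0], [0, 0, 0, 0, 0, 0.09, 0], [0, 0, 0, 0, 0, 0.12, 0], [0, 0, 0, 0, 0, 0.15, 0], [0, 0, 0, 0, 0, 0.18, 0], [0, 0, 0, 0, 0, 0.21, 0], [0, 0, 0, 0, 0, 0.24, 0], [0, 0, 0, 0, 0, 0.265, 0], [0, 0, 0, 0, 0, 0.28, 0], [0, 0, 0, 0, 0, 0.28, 0], [0, 0, 0, 0, 0, 0.28, 0]])

```text
clock: 15.07
ee_pos: [0.5778, 0.1281, 0.1201]
tcp_rot: [-0.0, 0.734, 0.679, -0.0]
contact_force: [0.1, 1.2, -0.4]
finger_gap: 0.0159
grip_force: 35.0
```

```bash
cat > chk.py <<'E'
import sys
from bar import *
tag=sys.argv[1]; t=bar(tag)
c=vision.get_calibration("top"); H=cv2.cvtColor(t,cv2.COLOR_BGR2HSV); m=(t.max(2)<60)
q=proj(c,[.594,.24,.086]); l,o=comp(m,q,30)
for a in o[:4]:
    pts=np.argwhere(l==a[2])[:,::-1].astype(np.float32); r=cv2.minAreaRect(pts); bx=cv2.boxPoints(r); k=np.argsort([np.linalg.norm(bx[0]-x) for x in bx])
    W=[onz(c,*x,.086)[:2] for x in((bx[0]+bx[k[1]])/2,(bx[k[2]]+bx[k[3]])/2)]; d=W[0]-W[1]
    print("hd",a[0],np.round(r[0],1),np.round(r[1],1),np.round(W,4).tolist(),np.degrees(np.arctan2(d[1],d[0])).round(1))
E
python3 chk.py 7; python3 -c "
from h import *
print(bot.sense()['qpos'].round(3))"
```

```text
side 141 [325.2 207.7] [11.4 31.1] w [0.5125 0.0681] park -0.0666 -0.0651 yaw 54.5 0.115
side 22 [299.9 207.4] [6.7 3.3] w [0.5878 0.0757] park 0.0079 -0.0517 yaw -59.7 0.03
side 22 [298.5 224. ] [4. 5.] w [0.5799 0.1546] park -0.0062 0.0264 yaw 7.1 0.014
15.1667 [0.5779 0.1281 0.1202] [-2.000e-04  7.340e-01  6.792e-01 -2.000e-04] [-0.77 -0.11  0.63] [0.04 0.11 0.01] 0.0158
hd 77 [255.  194.5] [ 7. 12.] [[0.563, 0.2305], [0.5629, 0.1944]] 89.9
[0.131 0.175 1.621 0.    1.345 0.209]
```

Call:
drive_tool(moves=[[0, 0, 0, 0, 0, 0, 0.5], [0, 0, 0, 0, 0, 0, 0.5], [0, 0, 0, 0, 0, 0, 0.5], [0, 0, 0, 0, 0, 0, 0.5], [0, 0, 0, 0, 0, 0, 0.5], [0, 0, 0, 0, 0, 0, 0.5], [0, 0, -0.03, 0, 0, 0, 0.5], [0, 0, -0.09, 0, 0, 0, 0.5], [0, 0, -0.16, 0, 0, 0, 0.5], [0, 0, -0.23, 0, 0, 0, 0.5], [0, 0, -0.3, 0, 0, 0, 0.5], [0, 0, -0.3, 0, 0, 0, 0.5]])

```text
clock: 16.17
ee_pos: [0.5812, 0.1285, 0.2489]
tcp_rot: [0.003, 0.735, 0.679, 0.005]
contact_force: [1.3, 0.5, 1.2]
finger_gap: 0.0463
grip_force: 0.0
```

Call:
drive_tool(moves=[[0, -0.1, 0, 0, 0, 0, 0.5], [0, -0.2, 0, 0, 0, 0, 0.5], [0, -0.3, 0, 0, 0, 0, 0.5], [0, -0.4, 0, 0, 0, 0, 0.5], [0, -0.5, 0, 0, 0, 0, 0.5], [0, -0.5, 0, 0, 0, 0, 0.5]])

```text
clock: 16.67
ee_pos: [0.3732, 0.1442, 0.2403]
tcp_rot: [-0.001, 0.734, 0.679, -0.0]
contact_force: [-0.6, -0.4, -0.1]
finger_gap: 0.0468
grip_force: 0.0
```

```bash
python3 chk.py 8
```

```text
top 129 [281.5 185.8] [23.4  5.4] w [0.5752 0.1273] park -0.0087 -0.0011 yaw 85.1 0.067
side 488 [312.2 202.9] [30.4 48.7] w [0.5542 0.0487] park -0.0235 -0.0812 yaw 47.3 0.171
16.7667 [0.3782 0.1441 0.2413] [0.0008 0.7341 0.679  0.0014] [ 0.95  0.8  -0.05] [-0.06  0.05 -0.06] 0.0462
hd 76 [253.5 194.5] [ 7. 15.] [[0.563, 0.2395], [0.5629, 0.1944]] 89.9
hd 20 [235.5 189.5] [17.  1.] [[0.5784, 0.2976], [0.5783, 0.2461]] 89.9
```

View pics/t8.png

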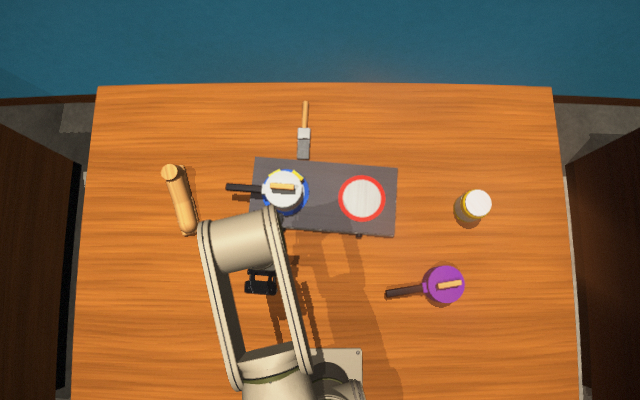

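The handle points left, away from the red ring (end at (228,187)). The bar's yaw is 85.1° against the plate's 85.5°, the pot is on the blue ring about 6 mm off the stops, and the bystanders are untouched.

```bash
python3 -c "
from cell import bot
print(bot.close_job())"
```

```text
the job is handed in; nothing more can be done
None
```

The job is handed in: the pot was slid to the blue ring, pushed home against both stops and released, then turned by its lid bar until the long handle pointed away from the red ring (within about 0.5° of the plate's long side), and let go about 6 mm off the stops.

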